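# Fit the lamp head on its stand at the duty desk

### The arm

A 6-joint arm with a two-finger parallel gripper is mounted at the origin on the work surface. World frame = base frame: x ahead of the robot, y to its left, z up, the work surface at z = 0. Lengths are in m, angles in rad, forces in N, time in s.
With the tool pointing down it reaches from about 0.4 to 0.825 m from the base axis. Payload 7 kg.
Tool frame: the origin (TCP) lies at the centre of the arm's flange, where the gripper is bolted on; the fingertips stand 178 mm ahead of it and the grasp point (between the pads) lies 159 mm ahead of it (env.tcp_to_tips is the distance from the TCP to the fingertips, in m); z points along the fingers, y is the line along which they close (so a half turn about z gives the same grasp; the last joint's range is limited). The gripper opens to 88 mm and grips with 3 to 60 N. Pads are 19 mm wide; open, the fingers measure 130 mm over their backs; the gripper's body (78 mm by 193 mm) begins 47 mm behind the grasp point.
Start: joints at [-1.044, 0.359, 0.012, 0, -1.224, -0.288], TCP at [0.16, -0.656, 0.405] pointing down, gripper open.
Joint ranges: [-3.07, 3.07], [-1.43, 2.12], [-1.02, 1.25], [-3.03, 1.67], [-3.05, -0], [-3.03, 3.03]. Speed limits (rad/s): [2.39, 2.39, 3.01, 3.14, 3.14, 3.14].

### API

Orientations are given as a 3x3 rotation matrix whose columns are the frame's x, y, z axes.
In Python, from cell import env, read_camera, telemetry gives the robot as it stands. Calls block until the motion is done:
- env.movep(position, orientation): joint-space move of the TCP to a pose.
- env.move_linear(position, ori=None, vel=0.15, f_stop=None): straight line of the TCP; ori=None keeps the orientation; vel is the mean speed in m/s. With f_stop (N) it stops when the force on the tool has changed by that much, and returns True; else False.
- env.goto_joints(angles): joint-space move.
- env.move_gripper(opening, f_grip=None): finger opening in m; f_grip is the grip in N (None keeps the last); returns when the fingers have stopped.
- env.wait(seconds).
- env.inverse_kinematics(position, orientation): joint angles nearest the present ones, or None.
- read_camera(name): name is "side" or "top"; returns a dict with "image" (420x560x3 uint8, blue, green, red), "range_z" (420x560 float32, m along the optical axis (not along the pixel's ray), 0 where there is no reading), "fx", "fy", "cx", "cy" (pixels), "k1" (the pictures are not rectified: a ray, as slopes to the right and down, at radius r is drawn at 1 + k1 r^2 times it, then the intrinsics apply), "R" (3x3) and "t" (3): a world point X has camera coordinates R X + t. Camera axes: x right, y down, z forward; pixel columns grow to the right and rows downward; lengths in m; the calibration is good to about 2 mm. A picture is of the moment at which its call begins.
A pose or a line that the arm cannot do raises env.MotionError and nothing moves.
- env.sign_off(): hands the job in; it is judged then, once.
Readings, each from a call of its own:
- telemetry.current_time(): time.
- telemetry.current_joints(): joint angles.
- telemetry.current_qvel(): joint speeds.
- telemetry.current_joint_torque(): joint torques, N m.
- telemetry.current_eef_pos(): TCP position.
- telemetry.current_tool_rot(): TCP orientation.
- telemetry.current_ft_force(): force on the tool from outside, world axes, zero at the start.
- telemetry.current_wrist_torque(): the same for the moment, N m.
- telemetry.current_opening(): finger opening in m.
- telemetry.current_grasp_force(): force on a finger pad.
Only numpy, scipy, OpenCV 4.12 (cv2) and the standard library are available. Lean on these libraries where they do the work, as an engineer would, in place of code of your own. Each camera call takes 0.05 s, during which the arm holds its last target. There are 200 camera calls.

### The job

The power is out and the desk lamp is in two pieces. Pick up the white lamp head and slide its tube down over the stub of the black stand, bar lengthwise with the stand's foot (either way round), until the tube is fully home on the grey collar and the orange spring button has popped out through a hole in the tube; then let go. Do not knock over or shift the yellow lamp head or the candle.

Things in the scene. Friction and masses are not known exactly. Their poses are not given: they have to be found in the camera images.
- lamp_white: White lamp head, blue ends and foot ring, loose, upright, 0.22 kg. Origin: centre of the tube's open lower end, z up. Eight-sided tube 100 mm long, 43 mm wide outside, 34.5 inside, open up to the bar; foot ring 54 mm wide, 8 high. Holes on its +x and -x sides, 20 mm wide, z = 11 to 34 mm. Light bar on top: 130 mm along x, 32 along y (point lamp_white_top).
- lamp_white_top (a point): Middle of the top of the white lamp head's light bar, 128 mm above the tube's foot. The bar is 28 mm high (z = 100 to 128 mm over the foot) and is best pinched here from above across its 32 mm width, with fingers closing along the lamp's y.
- stand: Lamp stand, fixed. Origin: centre of its underside, z up. Foot 170 mm along x, 100 along y, 12 high; grey collar 52 mm wide, top at z = 30 mm, where the tube's foot comes to rest; above it a round aluminium stub 31 mm wide, straight to z = 83 mm, tapering to an 8 mm tip at z = 105. The button is on the stub's +x side; the lamp's x must lie along the stand's x (within 15 degrees), either way round.
- button (a joint): Orange spring button in the stub, 10 mm wide, z = 45 to 60 mm in the stand's frame, sloped on top, standing out 6 mm. Value in m: 0 = fully out, grows as it is pushed in, at most 0.008. The tube sliding down pushes it in by itself, with some 5 to 15 N downwards. It pops out into the hole about 4 mm before the tube is home.
- lamp_yellow: The other lamp head: yellow, black ends and foot ring, same shape and size but no holes in the tube. Leave it standing. Origin and axes as for the white one.
- candle: White candle 68 mm wide in a glass holder 84 mm wide, 115 mm high together, loose. Leave it standing. Origin: centre of the underside.
There are look-alikes about, which are no part of the job. Leave any green, red or turquoise look-alike of the stand alone.

How it is judged:
On the way, in this order (a step that is already met when the one before it is completed fails the run):
1. the white lamp head is lifted off the table (height (world z) of lamp_white above 0.05 m), for 0.1 s.
2. its tube is over the stub and pushes the button in (value of joint button above 0.001 m and horizontal distance between lamp_white and stand below 0.01 m and z of lamp_white in the frame of stand below 0.065 m), for 0.02 s.
At the end, for the whole second after the job is handed in: The white lamp head stands upright on the stand (within 0.1 rad), its tube around the stub (centres within 8 mm) and home on the collar (within 4 mm), its bar along the stand's foot (within 0.45 rad), the orange button out through a hole (less than 1 mm pressed in), let go and at rest (horizontal distance between lamp_white and stand below 0.008 m and z of lamp_white in the frame of stand between 0.025 and 0.034 m and angle between lamp_white's own z axis and vertical below 0.1 rad and angle between the x axis of lamp_white and the x axis of stand, either way round below 0.45 rad and value of joint button below 0.001 m and linear speed of lamp_white below 0.02 m/s); the robot touches nothing.
It fails at once if the yellow lamp head is shifted more than 30 mm or knocked over (distance of lamp_yellow from where it was at the start of the episode above 0.03 m or angle between lamp_yellow's own z axis and vertical above 0.4 rad).
It fails at once if the candle is shifted more than 30 mm or knocked over (distance of candle from where it was at the start of the episode above 0.03 m or angle between candle's own z axis and vertical above 0.4 rad).
It also fails if it takes over 45 s, if anything falls off the work surface, if the arm or the gripper's body presses on something with over 40 N, if the wrist force passes 120 N, or if a joint passes its speed limit or range.

## Working session

There is one attempt and no reset: what is moved stays moved. The work goes in short steps, each a Python script; the robot and the scene stay as the last script left them, time stands still between calls to the robot, and variables do not carry over. Pictures are saved under pics/ and viewed, at most 10 in all, crops included, and the job is handed in when it is done.

```bash
mkdir -p pics; ls; cat > h.py <<'E'
import numpy as np, cv2
from cell import env, read_camera, telemetry
def cloud(c):
    h,w=c["range_z"].shape
    u,v=np.meshgrid(np.arange(w),np.arange(h))
    xd=(u-c["cx"])/c["fx"]; yd=(v-c["cy"])/c["fy"]
    x,y=xd.copy(),yd.copy()
    for _ in range(10):
        s=1+c["k1"]*(x*x+y*y); x,y=xd/s,yd/s
    z=c["range_z"]
    P=np.stack([x*z,y*z,z],-1)
    W=(P-np.array(c["t"]))@np.array(c["R"])
    W[z<=0]=np.nan
    return W
E
python3 - <<'E'
from h import *
for n in("top","side"):
    c=read_camera(n); cv2.imwrite(f"pics/{n}0.png",c["image"]); np.save(f"{n}0.npy",cloud(c))
    print(n,c["fx"],c["k1"],-np.array(c["R"]).T@c["t"])
E
```

```text
pics
top 531.753840531148 0.07046342272440351 [ 0.33962328 -0.00957524  1.4358687 ]
side 538.7883866433563 -0.019316657114584534 [0.42776185 0.93557676 0.81582337]
```

View pics/top0.png

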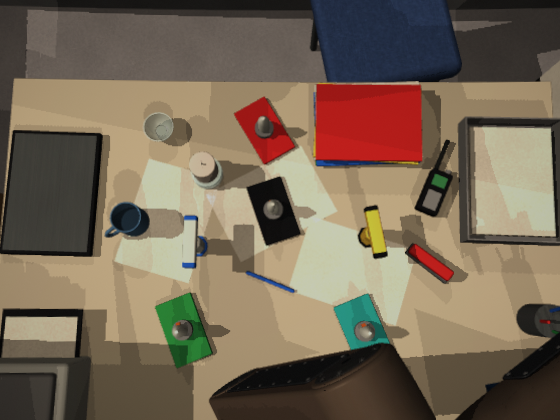

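View pics/side0.png

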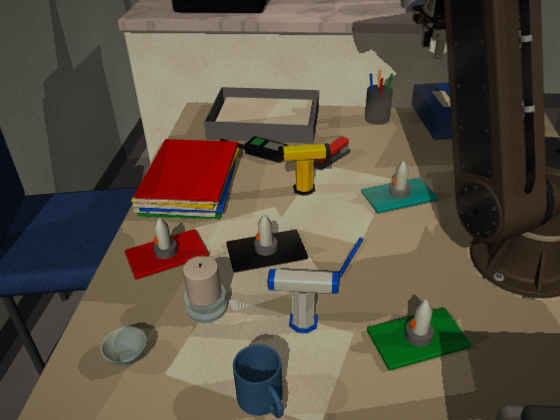

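The top view shows the white bar at about (190,242), the black stand at (273,210), the candle at (205,168) and the yellow lamp at (375,232). The side view shows the white lamp at (303,295) and the black stand's stub at (265,235). Next I'll measure them.

```bash
cat >> h.py <<'E'
def rect(p):
    (c,s,a)=cv2.minAreaRect(p[:,:2].astype(np.float32)*1000)
    b=cv2.boxPoints((c,s,a)); e=[b[1]-b[0],b[2]-b[1]]; e=max(e,key=np.linalg.norm)
    return np.array(c)/1000,np.array(s),np.degrees(np.arctan2(e[1],e[0]))
def roi(W,x0,y0,x1,y1,zl,zh):
    p=W[y0:y1,x0:x1].reshape(-1,3); return p[(p[:,2]>zl)&(p[:,2]<zh)]
E
python3 - <<'E'
from h import *
T=np.load("top0.npy");S=np.load("side0.npy")
for n,r in dict(white=(175,205,215,280),yellow=(350,200,395,265)).items():
    p=roi(T,*r,.10,.2); print(n,rect(p),np.percentile(p[:,2],[5,50,95]),len(p))
    tp=p[p[:,2]>np.percentile(p[:,2],60)]; print(' top',tp.mean(0))
p=roi(T,240,170,305,250,.006,.02); print("foot",rect(p),len(p),np.median(p[:,2]))
for W,r,n in((T,(240,170,305,250),'top'),(S,(245,205,285,260),'side')):
    p=roi(W,*r,.035,.12); print("stub",n,len(p),p[:,2].max(),p[p[:,2].argmax()])
    for a in(.04,.06,.08,.095):
        q=p[abs(p[:,2]-a)<.008]
        if len(q): print(a,q.mean(0),q.min(0),q.max(0),len(q))
p=roi(S,265,265,345,300,.10,.2); print("white side",rect(p),p[:,2].max(),len(p))
p=roi(S,285,290,320,335,.012,.09); print("white tube side",p.min(0),p.max(0),p.mean(0))
p=roi(T,185,145,225,190,.08,.2);print("candle",rect(p),p[:,2].max())
E
```

```text
white (array([0.47648654, 0.21487466]), array([129.73904419,  37.45022583]), np.float32(0.13074313)) [0.11007932 0.12647291 0.13144758] 746
 top [0.47718305 0.21734162 0.12933134]
yellow (array([ 0.50639084, -0.24326556]), array([130.09790039,  36.15438843]), np.float32(10.91336)) [0.10980247 0.12639483 0.13177581] 763
 top [ 0.50834223 -0.24420299  0.12946366]
foot (array([0.58122052, 0.01516287]), array([215.69137573, 174.67953491]), np.float32(0.25139114)) 1913 0.011107352679348816
stub top 149 0.10735851695631571 [0.57593986 0.01593449 0.10735852]
0.04 [0.57092698 0.0137958  0.03962708] [ 0.55352383 -0.00158184  0.03546501] [0.59928668 0.03283705 0.04725538] 15
0.06 [0.56750087 0.01321314 0.05824116] [ 0.56046294 -0.0016539   0.0524215 ] [0.59351698 0.02731715 0.06448592] 13
0.08 [0.57283396 0.01275452 0.08265283] [ 0.56066697 -0.00170237  0.07226652] [0.59108421 0.02682662 0.08794861] 40
0.095 [0.57381685 0.0134258  0.09401766] [ 0.56108412 -0.00175913  0.08707496] [0.58738846 0.02656833 0.10297394] 73
stub side 372 0.10634321707455466 [0.57597505 0.01705866 0.10634322]
0.04 [0.57457664 0.02716047 0.04152245] [0.56048756 0.01434022 0.03501238] [0.595851   0.0346056  0.04798731] 68
0.06 [0.57616872 0.02785137 0.06000042] [0.56149171 0.01776485 0.05255001] [0.59392075 0.03342073 0.06796872] 82
0.08 [0.57406994 0.0266332  0.08082934] [0.5611025  0.01209902 0.07241469] [0.59029255 0.03364573 0.08790397] 92
0.095 [0.57559238 0.02237278 0.09362141] [0.56341888 0.01111447 0.08743216] [0.58788175 0.03305377 0.10284106] 85
white side (array([0.4768168 , 0.22389218]), array([ 38.5953598 , 129.50028992]), np.float32(-0.25916058)) 0.13101536374349418 1491
white tube side [0.45575464 0.20180448 0.01212288] [0.49792677 0.24533921 0.08993857] [0.4763646  0.23760318 0.05301791]
candle (array([0.67706891, 0.19384413]), array([68.5216217 , 66.24346161]), np.float32(29.855646)) 0.13020064310984375
```

```bash
python3 - <<'E'
from h import *
for n,r in(("top",(240,170,305,250)),("side",(220,222,315,275))):
    W=np.load(n+"0.npy"); I=cv2.imread(f"pics/{n}0.png"); x0,y0,x1,y1=r
    m=np.zeros(I.shape[:2],np.uint8); m[y0:y1,x0:x1]=(I[y0:y1,x0:x1].max(2)<45)*255
    m&=((W[...,2]<.025)&(W[...,2]>0.003)).astype(np.uint8)*255
    m=cv2.morphologyEx(m,cv2.MORPH_OPEN,np.ones((3,3)))
    k,l,s,_=cv2.connectedComponentsWithStats(m); j=1+s[1:,4].argmax()
    p=W[l==j]; print(n,rect(p),len(p))
q=telemetry.current_joints(); print(q,telemetry.current_tool_rot(),env.tcp_to_tips)
def down(a): # tool y at world angle a
    y=np.array([np.cos(a),np.sin(a),0]); z=np.array([0,0,-1.]); return np.stack([np.cross(y,z),y,z],1)
for a in(90,-90): print(a,env.inverse_kinematics([.477,.219,.35],down(np.radians(a))))
for a in(108,-72,72,-108): print(a,env.inverse_kinematics([.575,.015,.35],down(np.radians(a))))
E
```

```text
top (array([0.57668689, 0.01186727]), array([167.86143494,  96.87081909]), np.float32(19.343843)) 1827
side (array([0.57595355, 0.01808095]), array([168.81072998, 102.81513977]), np.float32(19.373556)) 1808
[-1.04388797e+00  3.59294609e-01  1.11915095e-02 -2.94799793e-04
 -1.22406190e+00 -2.88133268e-01] [[-9.71652117e-01 -2.36414810e-01 -4.48598351e-04]
 [-2.36415204e-01  9.71651225e-01  1.32244375e-03]
 [ 1.23235850e-04  1.39101074e-03 -9.99999025e-01]] 0.1781
90 [ 0.80449878  0.1565921  -0.39538343  0.         -1.01882079 -2.37529511]
-90 [ 0.80449878  0.1565921  -0.39538343  0.         -1.01882079  0.76629754]
108 [ 0.36604358  0.2379101  -0.28996184  0.         -1.04292439 -1.62268064]
-72 [ 0.36604358  0.2379101  -0.28996184  0.         -1.04292439  1.51891201]
72 [ 0.36604358  0.2379101  -0.28996184  0.         -1.04292439 -2.25099917]
-108 [ 0.36604358  0.2379101  -0.28996184  0.         -1.04292439  0.89059348]
```

```bash
cat >> h.py <<'E'
def down(a):
    a=np.radians(a); y=np.array([np.cos(a),np.sin(a),0]); z=np.array([0,0,-1.]); return np.stack([np.cross(y,z),y,z],1)
E
python3 - <<'E'
from h import *
R=down(-90)
env.movep([.477,.219,.38],R)
env.move_linear([.477,.219,.282],vel=.1,f_stop=8)
print(telemetry.current_eef_pos())
env.move_gripper(.02,50)
print(telemetry.current_opening(),telemetry.current_grasp_force(),telemetry.current_ft_force())
env.move_linear([.477,.219,.44],vel=.12)
print(telemetry.current_opening(),telemetry.current_ft_force())
env.movep([.576,.015,.44],down(-90+19.35))
print(telemetry.current_time(),telemetry.current_eef_pos())
for n in("top","side"):
    c=read_camera(n); cv2.imwrite(f"pics/{n}1.png",c["image"]); np.save(f"{n}1.npy",cloud(c))
cv2.imwrite("pics/s1crop.png",cv2.resize(cv2.imread("pics/side1.png")[60:280,170:370],None,fx=2.5,fy=2.5))
E
```

```text
[0.4772265  0.21918971 0.28257907]
0.03171616843573638 49.99564290046692 [ 0.46684404 -0.63181244 -0.44133401]
0.031734354833801506 [-0.25032932 -0.01694702 -2.23410549]
7.7833 [0.57598038 0.01489748 0.43947423]
```

View pics/s1crop.png

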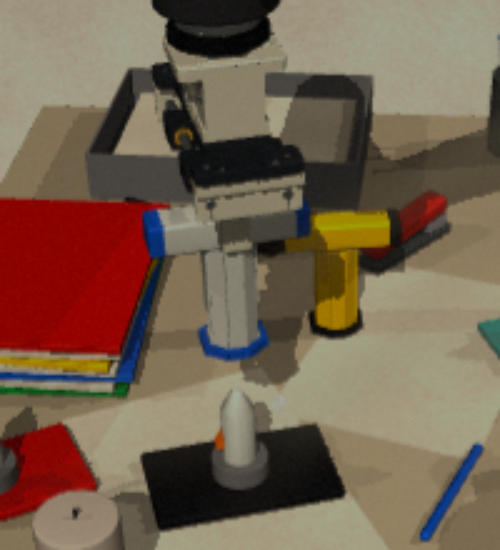

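The side crop shows the lamp held upright. The tube is at about crop (233,300), nearly over the stub tip at (236,392). I'll measure the offset between the two with this one camera so its bias cancels.

```bash
python3 - <<'E'
from h import *
from scipy.optimize import least_squares
W=np.load("side1.npy")
def fit(p,r):
    f=least_squares(lambda c:np.hypot(p[:,0]-c[0],p[:,1]-c[1])-r,[.576,.01],loss="soft_l1",f_scale=.001); return f.x,np.std(f.fun)
P=W.reshape(-1,3)
P=P[(abs(P[:,0]-.576)<.05)&(abs(P[:,1]-.02)<.05)]
for zl,zh,r in((.062,.082,.0155),(.18,.245,.0222),(.18,.21,.0222),(.215,.245,.0222)):
    p=P[(P[:,2]>zl)&(P[:,2]<zh)]; print(zl,len(p),fit(p,r),p[:,0].min(),p[:,0].max())
p=P[P[:,2]<.3]; print(p[p[:,2]>.13][:,2].min())
print(telemetry.current_ft_force(),telemetry.current_wrist_torque())
E
```

```text
0.062 101 (array([0.57627703, 0.01547377]), np.float64(0.0014203661390718057)) 0.5613250304516645 0.5906549909764203
0.18 571 (array([0.57574524, 0.01728985]), np.float64(0.0014189576242777072)) 0.5519973947403032 0.5992664648017569
0.18 246 (array([0.57578841, 0.01735745]), np.float64(0.0014227776661420515)) 0.5524425045362722 0.59923729069269
0.215 278 (array([0.5757044 , 0.01722509]), np.float64(0.001429320543709371)) 0.5530285598292397 0.5992664648017569
0.15516219817478563
[-0.18950741  0.5866578  -2.32126527] [-0.06799567  0.13136645 -0.01042671]
```

```bash
python3 - <<'E'
from h import *
x,y=.5764,.0132
env.move_linear([x,y,.43],vel=.1)
print(env.move_linear([x,y,.347],vel=.05,f_stop=8), telemetry.current_eef_pos(),telemetry.current_ft_force(),telemetry.current_wrist_torque(),telemetry.current_time())
E
```

```text
False [0.57649034 0.01320754 0.34732822] [-0.29380046  0.33413356 -2.04531161] [-0.08017233  0.14587783 -0.02315123] 9.9417
```

Over the stub with no contact. I'll push on down to the collar.

```bash
python3 - <<'E'
from h import *
x,y=.5764,.0132
print(env.move_linear([x,y,.305],vel=.03,f_stop=25), telemetry.current_eef_pos(),telemetry.current_ft_force(),telemetry.current_wrist_torque(),telemetry.current_opening(),telemetry.current_time())
c=read_camera("side"); cv2.imwrite("pics/side2.png",c["image"]); np.save("side2.npy",cloud(c))
cv2.imwrite("pics/s2crop.png",cv2.resize(c["image"][130:280,190:340],None,fx=4,fy=4,interpolation=cv2.INTER_CUBIC))
E
```

```text
True [0.57636548 0.01309666 0.31199926] [ 0.2187953  -0.92452149  3.68336394] [-0.08785589  0.17223388  0.03078247] 0.03189819352553644 11.0167
```

View pics/s2crop.png

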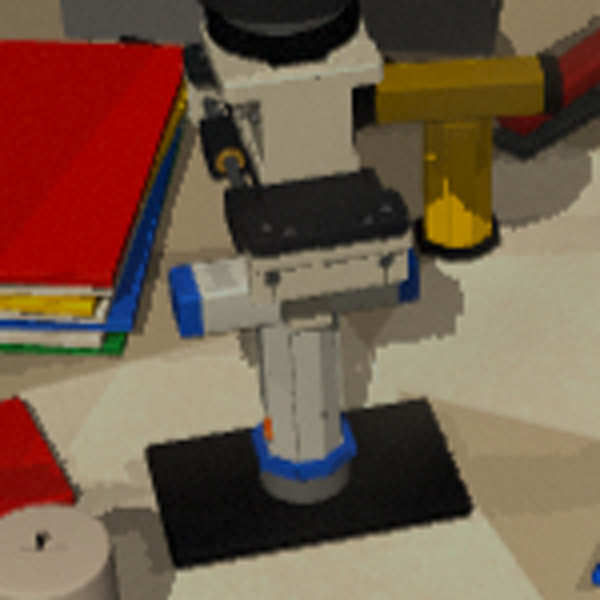

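The tube sits on the collar, with the TCP at 0.312 against 0.3125 expected. The orange button shows in the hole at crop (267,430). I'll release and retreat.

```bash
python3 - <<'E'
from h import *
env.move_gripper(.06); env.wait(.2)
env.move_linear([.5764,.0132,.45],vel=.12); env.wait(.5)
W0=np.load("side1.npy")
c=read_camera("side"); W=cloud(c); t=read_camera("top"); T=cloud(t)
m=W[180:215,230:300].reshape(-1,3); m=W.reshape(-1,3)
m=m[(np.hypot(m[:,0]-.576,m[:,1]-.015)<.08)&(m[:,2]>.132)&(m[:,2]<.2)]; print("bar",rect(m),np.percentile(m[:,2],95))
print(telemetry.current_time(),telemetry.current_ft_force())
cv2.imwrite("pics/s3crop.png",cv2.resize(c["image"][130:280,190:340],None,fx=4,fy=4,interpolation=cv2.INTER_CUBIC))
E
```

```text
bar (array([0.57546069, 0.0181492 ]), array([130.89007568,  38.03622055]), np.float32(19.538511)) 0.15860242027011867
13.875 [ 0.10479785 -0.21107038 -1.08339608]
```

View pics/s3crop.png

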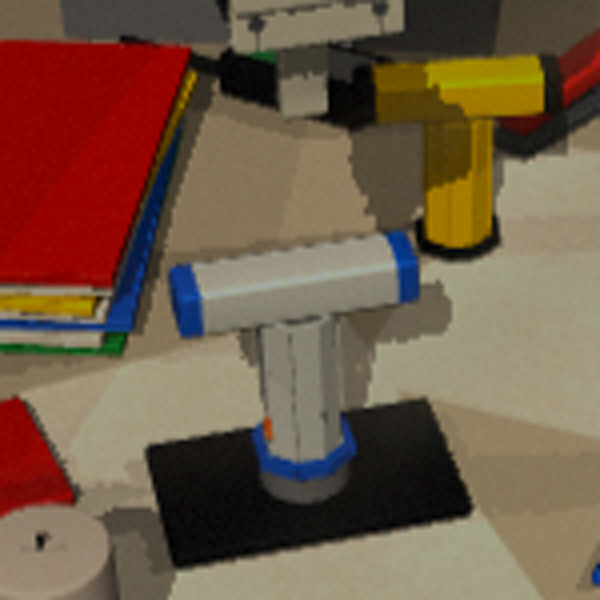

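The lamp stands upright and clear of the gripper. The bar top is at 0.158 m and its angle is 19.5°, matching the foot. The button is visible at crop (267,430).

```bash
python3 -c "
from h import *
print(env.sign_off())"
```

```text
the job is handed in; nothing more can be done
None
```

The white lamp head is on the black stand, down on the collar with the orange button out through its hole and the gripper clear; I handed the job in at about 14 s, and the sign-off returned no verdict.

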